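# Loosen the knurled clamp nut two turns and push the strap bar off the glue-up

### The arm

A 6-joint arm with a two-finger parallel gripper is mounted at the origin on the work surface. World frame = base frame: x ahead of the robot, y to its left, z up, the work surface at z = 0. Lengths are in m, angles in rad, forces in N, time in s.
With the tool pointing down it reaches from about 0.25 to 0.8 m from the base axis. Payload 3.9 kg.
Tool frame: the origin (TCP) lies between the finger pads; the fingertips stand 8 mm ahead of it and the grasp point (between the pads) lies 11 mm behind it; z points along the fingers, x is the direction in which the jaws open and shut, and the axes are right-handed (so a half turn about z gives the same grasp; the last joint's range is limited). The gripper opens to 85 mm and grips with 20 to 120 N. Pads are 22 mm wide; open, the fingers measure 114 mm over their backs; the gripper's body (76 mm by 85 mm) begins 54 mm behind the grasp point. The pads swing forward as they close: fully open they stand 13 mm farther back than shut.
Start: joints at [1.114, 0.26, -0.138, 1.173, 0, 1.571], TCP at [0.232, 0.471, 0.239] pointing down, gripper open.
Joint ranges: [-2.78, 2.78], [-0.83, 1.72], [-1.28, 1.37], [-1.9, 2.12], [-1.57, 1.48], [-3.14, 3.14]. Speed limits (rad/s): [2.57, 2.57, 3.14, 3.14, 3.14, 3.14].

### API

Orientations are given as a 3x3 rotation matrix whose columns are the frame's x, y, z axes.
In Python, from bench import env, jaws, kin, eyes, current_t, current_joint_pos, current_joint_velocities, current_tau, current_tcp_pos, current_orientation, current_wrist_force, current_wrist_torque, current_finger_gap gives the robot as it stands. Calls block until the motion is done:
- env.movep(position, orientation): joint-space move of the TCP to a pose.
- env.move_linear(position, max_speed=0.15, rot=None): straight line of the TCP; rot=None keeps the orientation; max_speed is the mean speed in m/s.
- env.move_j(angles): joint-space move.
- jaws.open_jaws() and jaws.gripper_close(squeeze=None): open the fingers fully, or close them until they stop; squeeze is the grip in N (None keeps the last).
- env.hold(seconds).
- kin.inverse_kinematics(position, orientation): joint angles nearest the present ones, or None.
- eyes.snapshot(name): name is "scene" or "top" or "wrist"; returns a dict with "color" (384x512x3 uint8, red, green, blue), "vertical_fov" (degrees; the focal length in pixels is half the picture's height over the tangent of half this angle, whatever the lens; pixels are square), "cx", "cy" (the principal point, pixels), "R" (3x3) and "t" (3): a world point X has camera coordinates R X + t. Camera axes: x right, y down, z forward; pixel columns grow to the right and rows downward; lengths in m; the calibration is good to about 2 mm. The wrist camera is an equidistant fisheye: a pixel r from the principal point sees the ray r / f radians off the axis. A picture is of the moment at which its call begins. There is no depth.
A pose or a line that the arm cannot do raises env.Unreachable and nothing moves.
- env.hand_in(): hands the job in, once; it reports no verdict.
Readings, each from a call of its own:
- current_t(): time.
- current_joint_pos(): joint angles.
- current_joint_velocities(): joint speeds.
- current_tau(): joint torques, N m.
- current_tcp_pos(): TCP position.
- current_orientation(): TCP orientation.
- current_wrist_force(): force on the tool from outside, world axes, zero at the start.
- current_wrist_torque(): the same for the moment, N m.
- current_finger_gap(): finger opening in m.
Only numpy, scipy, OpenCV 4.12 (cv2) and the standard library are available. Lean on these libraries where they do the work, as an engineer would, in place of code of your own. Each camera call takes 0.05 s, during which the arm holds its last target.

### The job

Two clamping jigs stand on the bench; one of them holds a laminated wooden glue-up. On that jig, roll a fingertip round the knurled rim of the big nut to loosen it (counter-clockwise seen from above) by two full turns, stopping within a quarter of a turn of that; then, with a fingertip against the upturned lip of its strap bar, push the bar all the way back so that the glue-up lies uncovered. Only touch and push: grip nothing, apply no more than moderate force to the nut and bar, leave the glue-up in its nest, and leave the empty jig and the things lying about as they are.

Things in the scene. Friction and masses are not known exactly. Their poses are not given: they have to be found in the camera images.
- nut_top (a point): centre of the flat top of the knurled nut's rim on the jig that holds the glue-up, on the stud axis, 92 mm above the bench when tight. Steel disc 90 mm across over the ribs, 22 mm tall (from this point down); hub 40 mm wide and 6 mm high and 15 mm stud above it, up to 20 mm above this point. Turns with the nut; its +x runs along the black index line on top, towards the lip when tight
- nut_rim (a point): point on the knurled rim where the index line meets it, at half height (11 mm under the top), 45 mm from the axis; turns with the nut, which climbs 5 mm a turn as it loosens. The knurl is 24 straight upright ribs 5 mm wide and about 4 mm deep with 6 mm gaps. Under the overhanging rim is free air down to the 40 mm wide bar, whose top is 66 mm above the bench
- nut (a joint): turn of that nut, rad: 0 = tight (its start), positive = counter-clockwise from above = loosening; two full turns = 12.57. It stays where it is left and needs about 2 to 4 N at the rim. While it is less than about 1.5 turns loose its boss sits in a recess of the bar and locks the bar
- lip (a point): middle of the outer face of the upturned steel lip at the nose of that jig's strap bar, 80 mm above the bench. The lip is 40 mm wide (y), 6 mm thick, its top 94 mm above the bench. +x points level away from the nut along the bar; push towards -x. The nut's axis lies 105 mm along -x from here at the start. In front of the lip (+x) is free air down to the glue-up, 50 mm above the bench
- bar (a joint): how far that strap bar has been pushed back along -x of lip, m: 0 = clamping (its start), 0.045 = fully back against its stop; moves at about 2 to 4 N once the nut is loose, and stays where it is left
- glueup_mid (a point): centre of the glue-up, a loose laminated wooden block of crossed light and dark strips, 66 x 80 x 30 mm, lying between low fences on the jig's base, its top 50 mm above the bench, the nose of the bar over its inner edge
- spare_nut_top (a point): centre of the flat top of the nut's rim on the other, empty jig, which is otherwise the same (leave alone)
- spare_nut (a joint): turn of the empty jig's nut, rad, 0 at the start (leave alone)
- spare_bar (a joint): how far the empty jig's bar has been pushed back, m, 0 at the start (leave alone)
- brush: a brush lying on the bench, about 0.2 m long, origin at its underside (leave alone)
- offcut: wooden offcut 50 x 24 x 18 mm, origin at its underside (leave alone)
- glue: upright white glue bottle, 56 mm across, 160 mm tall, origin at its underside (leave alone)
- tin: upright metal tin with pencils, 72 mm across, up to 165 mm tall, origin at its underside (leave alone)
- mallet: hammer lying on the bench, about 0.3 m long (leave alone)
- frame: open square wooden box 120 x 120 x 60 mm, origin at its underside (leave alone)
- fclamp: steel bar clamp with a wooden handle lying flat, 0.33 m long, 20 mm high (leave alone)
Not all that is in view belongs to the job. Leave any yellow look-alike of the part that bears glueup_mid alone.

How it is judged:
By the outcome, as a careful person would: the job done as asked, in the order asked, and still so for the second after the job is handed in, with the robot touching nothing.
It also fails if it takes over 70 s, if anything falls off the work surface, if the arm or the gripper's body presses on something with over 40 N, if the wrist force passes 120 N, or if a joint passes its speed limit or range.

## Working session

There is one attempt and no reset: what is moved stays moved. The work goes in short steps, each a Python script; the robot and the scene stay as the last script left them, time stands still between calls to the robot, and variables do not carry over. Pictures are saved under pics/ and viewed, and the job is handed in when it is done.

```bash
ls; mkdir -p pics
python3 - <<'E'
from bench import *
import cv2
for n in ["scene","top","wrist"]:
    s=eyes.snapshot(n); cv2.imwrite(f"pics/{n}0.png",cv2.resize(s["color"][:,:,::-1],(800,600),interpolation=cv2.INTER_CUBIC))
    print(n,s["vertical_fov"],s["cx"],s["cy"],(-s["R"].T@s["t"]).round(3),s["R"].round(3).tolist())
print(current_t(),current_finger_gap())
E
```

```text
pics
scene 43.45869066630952 244.33706353433598 192.7261201556509 [ 1.416 -0.354  1.071] [[0.404, 0.915, 0.007], [0.681, -0.296, -0.67], [-0.611, 0.276, -0.742]]
top 54.66772390632656 250.2725938812175 194.21562408744487 [0.493 0.014 1.345] [[0.02, -1.0, 0.009], [-0.995, -0.021, -0.094], [0.094, -0.007, -0.996]]
wrist 65.70646984690485 256.8299191618889 191.28170414223635 [0.165 0.504 0.372] [[0.442, 0.897, -0.001], [0.859, -0.423, 0.289], [0.259, -0.129, -0.957]]
0.15 0.08555759737373078
```

View pics/top0.png

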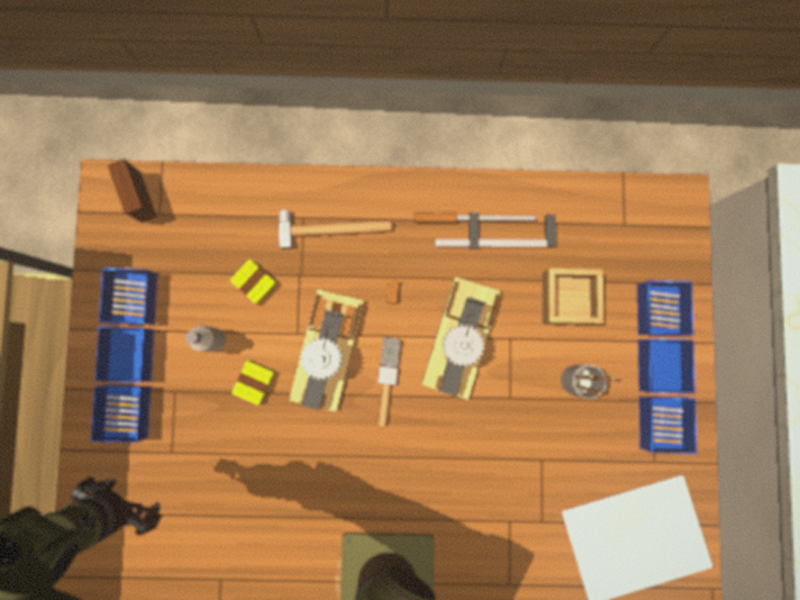

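View pics/scene0.png

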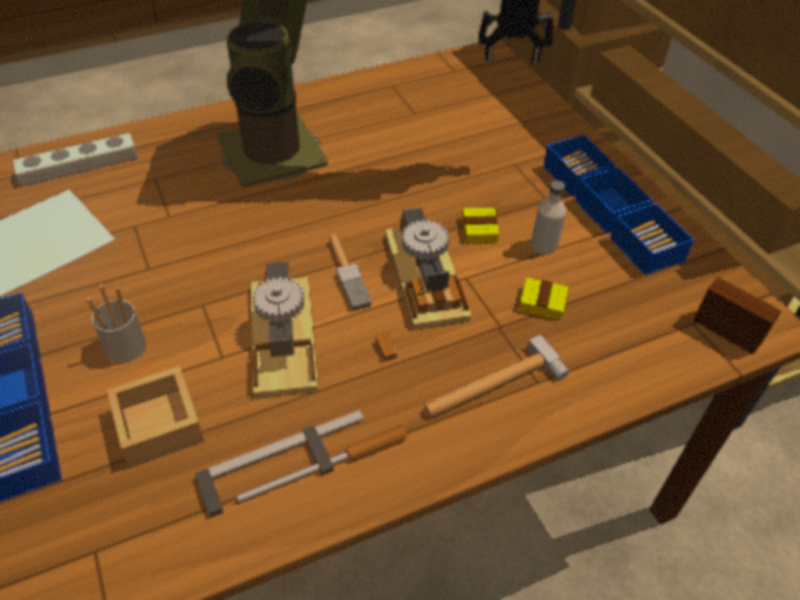

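In the top view there are two jigs. The left one (nut about (320,358), nose up-right) shows brown strips under its nose at (335,312). The right one (nut about (465,345)) shows an empty nest at (472,297). The yellow blocks at (253,282) and (253,383) are look-alikes. The left jig fits, and I'll confirm that in an enlarged crop.

Run:
```python
from bench import *
import cv2, numpy as np
s=eyes.snapshot("top"); c=s["color"][180:270,170:330,::-1]
a=cv2.resize(c,(800,450),interpolation=cv2.INTER_CUBIC); cv2.imwrite("pics/topcrop.png",a)
s=eyes.snapshot("scene"); c=s["color"][125:215,225:325,::-1]
cv2.imwrite("pics/scenecrop.png",cv2.resize(c,(640,576),interpolation=cv2.INTER_CUBIC))
```

```text
(no output)
```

View pics/topcrop.png

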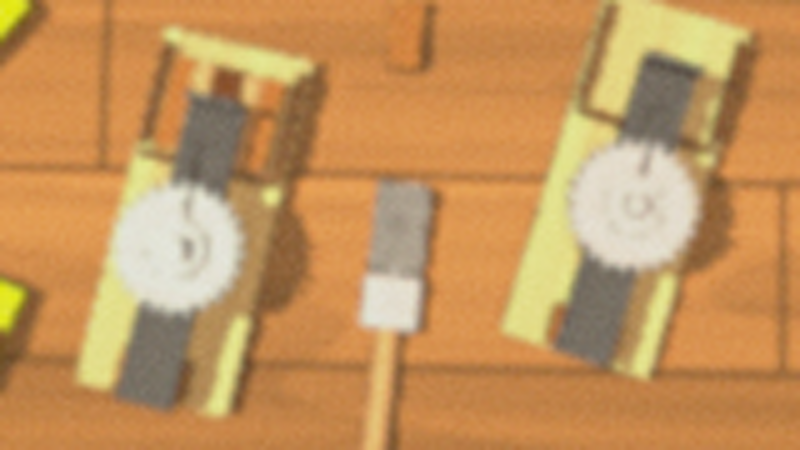

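View pics/scenecrop.png

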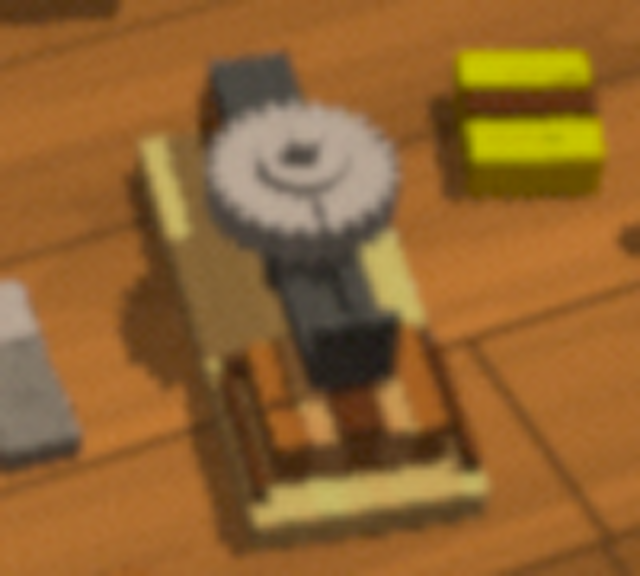

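View pics/wrist0.png

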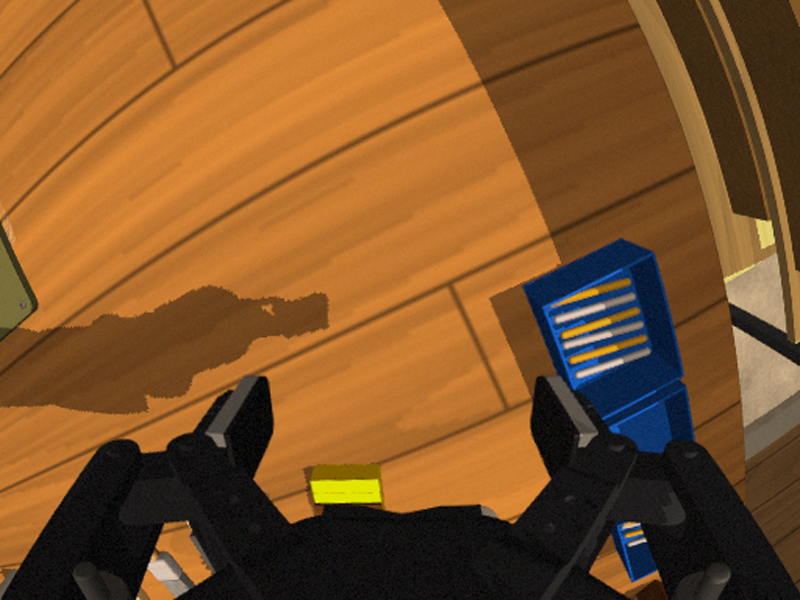

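```bash
cat > h.py <<'E'
from bench import *
import cv2, numpy as np
def ray(s,u,v):
    f=192/np.tan(np.radians(s["vertical_fov"])/2)
    d=s["R"].T@np.array([(u-s["cx"])/f,(v-s["cy"])/f,1]); return -s["R"].T@s["t"],d
def atz(s,u,v,z):
    o,d=ray(s,u,v); return o+d*(z-o[2])/d[2]
def proj(s,X):
    f=192/np.tan(np.radians(s["vertical_fov"])/2)
    c=s["R"]@np.asarray(X)+s["t"]; return f*c[0]/c[2]+s["cx"],f*c[1]/c[2]+s["cy"]
E
python3 - <<'E'
from h import *
s=eyes.snapshot("top"); im=s["color"].astype(int)
m=((im.min(2)>130)&(im.max(2)-im.min(2)<60)).astype(np.uint8)
m[:, :185]=0; m[:,230:]=0; m[:205]=0; m[250:]=0
m=cv2.morphologyEx(m,cv2.MORPH_CLOSE,np.ones((5,5),np.uint8))
n,l,st,ce=cv2.connectedComponentsWithStats(m); i=1+np.argmax(st[1:,4]); print(st[i],ce[i])
N=atz(s,*ce[i],.092); print("nut",N)
for nm,u,v,z in [("lip toplft",192,96,.094),("lip topright",245,104,.094),("tail l",118,397,.066),("tail r",171,410,.066),("idx0",185,235,.092),("idx1",190,185,.092),("tailmid",0,0,0)][:-1]:
    print(nm,atz(s,170+(u+.5)/5-.5,180+(v+.5)/5-.5,z).round(4))
s2=eyes.snapshot("scene")
print("scene nut proj", proj(s2,N), "crop",[(a-b)*6.4 for a,b in zip(proj(s2,N),(225,125))])
E
```

```text
[192 216  27  27 557] [205.11131059 229.07899461]
nut [0.49059515 0.15388714 0.092     ]
lip toplft [0.5925 0.1472 0.094 ]
lip topright [0.5878 0.1113 0.094 ]
tail l [0.3886 0.194  0.066 ]
tail r [0.3806 0.1577 0.066 ]
idx0 [0.499  0.1492 0.092 ]
idx1 [0.5326 0.1469 0.092 ]
scene nut proj (np.float64(272.448550142314), np.float64(150.8208081262647)) crop [np.float64(303.67072091080956), np.float64(165.25317200809405)]
```

The crop confirms it: the left jig holds the crossed-strip block and the right one is empty. Next I'll check which tool yaws are reachable around the nut.

```bash
cat >> h.py <<'E'
def Rdown(phi): # tool x at azimuth phi, z down
    c,s_=np.cos(phi),np.sin(phi)
    return np.array([[c,s_,0],[s_,-c,0],[0,0,-1.]])
E
python3 - <<'E'
from h import *
print(current_orientation().round(3).tolist())
C=np.array([.49,.153])
for az in range(-180,180,45):
    p=C+.06*np.array([np.cos(np.radians(az)),np.sin(np.radians(az))])
    r=[]
    for ph in range(-180,180,30):
        q=kin.inverse_kinematics(np.array([*p,.09]),Rdown(np.radians(ph)))
        r.append(None if q is None else round(float(q[5]),2))
    print(az,r)
E
```

```text
[[0.441, 0.897, -0.0], [0.897, -0.441, -0.0], [-0.0, -0.0, -1.0]]
-180 [-1.23, -1.75, -2.28, -2.8, 2.96, 2.44, 1.91, 1.39, 0.87, 0.34, -0.18, -0.71]
-135 [-1.33, -1.85, -2.38, -2.9, 2.86, 2.34, 1.81, 1.29, 0.77, 0.24, -0.28, -0.8]
-90 [-1.38, -1.91, -2.43, -2.95, 2.81, 2.28, 1.76, 1.23, 0.71, 0.19, -0.34, -0.86]
-45 [-1.37, -1.89, -2.41, -2.94, 2.82, 2.3, 1.78, 1.25, 0.73, 0.2, -0.32, -0.84]
0 [-1.3, -1.82, -2.35, -2.87, 2.89, 2.37, 1.84, 1.32, 0.79, 0.27, -0.25, -0.78]
45 [-1.22, -1.74, -2.27, -2.79, 2.97, 2.45, 1.92, 1.4, 0.88, 0.35, -0.17, -0.7]
90 [-1.16, -1.68, -2.21, -2.73, 3.03, 2.5, 1.98, 1.46, 0.93, 0.41, -0.11, -0.64]
135 [-1.16, -1.68, -2.21, -2.73, 3.03, 2.51, 1.98, 1.46, 0.94, 0.41, -0.11, -0.64]
```

Run:
```python
from h import *
jaws.gripper_close(20)
q0=current_joint_pos()
# look from base side, high: camera sits 75mm toward -x-ish side of tcp
p=np.array([.49,.153,.23])
best=None
for ph in range(-180,180,15):
    q=kin.inverse_kinematics(p,Rdown(np.radians(ph)))
    if q is not None: print(ph,np.round(q,2))
print(current_t(),current_finger_gap())
```

```text
-180 [ 0.3   0.24 -0.18  1.14  0.   -1.27]
-165 [ 0.3   0.24 -0.18  1.14  0.   -1.53]
-150 [ 0.3   0.24 -0.18  1.14  0.   -1.79]
-135 [ 0.3   0.24 -0.18  1.14  0.   -2.05]
-120 [ 0.3   0.24 -0.18  1.14  0.   -2.32]
-105 [ 0.3   0.24 -0.18  1.14  0.   -2.58]
-90 [ 0.3   0.24 -0.18  1.14  0.   -2.84]
-75 [ 0.3   0.24 -0.18  1.14  0.   -3.1 ]
-60 [ 0.3   0.24 -0.18  1.14  0.    2.92]
-45 [ 0.3   0.24 -0.18  1.14  0.    2.66]
-30 [ 0.3   0.24 -0.18  1.14  0.    2.4 ]
-15 [ 0.3   0.24 -0.18  1.14  0.    2.14]
0 [ 0.3   0.24 -0.18  1.14  0.    1.87]
15 [ 0.3   0.24 -0.18  1.14  0.    1.61]
30 [ 0.3   0.24 -0.18  1.14  0.    1.35]
45 [ 0.3   0.24 -0.18  1.14  0.    1.09]
60 [ 0.3   0.24 -0.18  1.14  0.    0.83]
75 [ 0.3   0.24 -0.18  1.14  0.    0.56]
90 [ 0.3   0.24 -0.18  1.14  0.    0.3 ]
105 [ 0.3   0.24 -0.18  1.14  0.    0.04]
120 [ 0.3   0.24 -0.18  1.14  0.   -0.22]
135 [ 0.3   0.24 -0.18  1.14  0.   -0.48]
150 [ 0.3   0.24 -0.18  1.14  0.   -0.74]
165 [ 0.3   0.24 -0.18  1.14  0.   -1.01]
1.1167 -0.0001353662338692485
```

```bash
cat >> h.py <<'E'
def wray(s,u,v):
    f=192/np.tan(np.radians(s["vertical_fov"])/2)
    a=np.array([u-s["cx"],v-s["cy"]]); r=np.hypot(*a); th=r/f
    d=np.array([*(a/r*np.sin(th)),np.cos(th)]) if r>0 else np.array([0,0,1.])
    return -s["R"].T@s["t"],s["R"].T@d
def watz(s,u,v,z):
    o,d=wray(s,u,v); return o+d*(z-o[2])/d[2]
def wproj(s,X):
    f=192/np.tan(np.radians(s["vertical_fov"])/2)
    c=s["R"]@np.asarray(X)+s["t"]; r=np.hypot(c[0],c[1]); th=np.arctan2(r,c[2])
    return s["cx"]+f*th*c[0]/r, s["cy"]+f*th*c[1]/r
E
python3 - <<'E'
from h import *
import pickle
ph=np.radians(-13); R=Rdown(ph)
env.movep(np.array([.49,.153,.23])+.105*R[:,1],R)
s=eyes.snapshot("wrist"); pickle.dump(s,open("w1.pkl","wb"))
cv2.imwrite("pics/w1.png",cv2.resize(s["color"][:,:,::-1],(800,600),interpolation=cv2.INTER_CUBIC))
print(current_t(),current_tcp_pos(),(-s["R"].T@s["t"]), current_wrist_force())
for z,X in [(.092,(.49,.153))]: print(np.array(wproj(s,[*X,z]))*800/512)
E
```

```text
2.925 [0.466408   0.05155567 0.23002152] [0.48232297 0.12349074 0.36375323] [0.39450502 0.17240779 0.29661961]
[402.51053403 111.40705626]
```

View pics/w1.png

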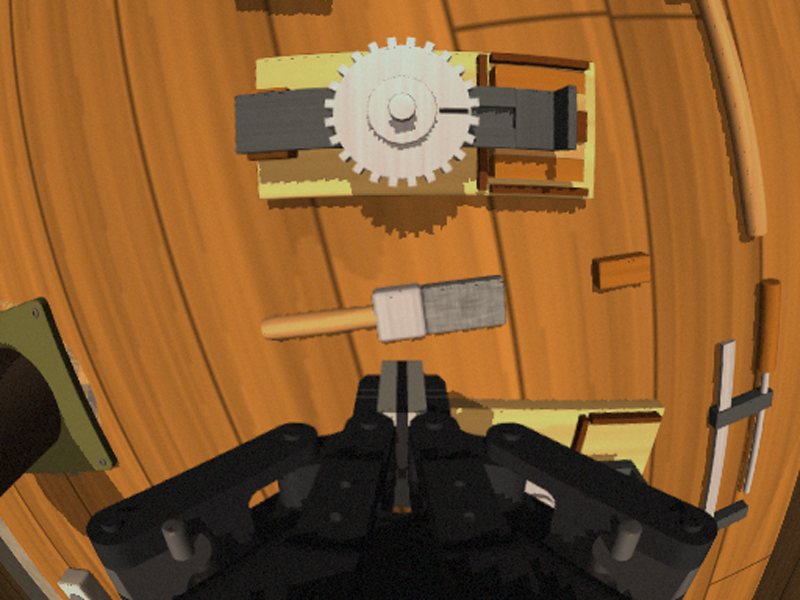

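The wrist view shows the nut at about (401,111). The index line runs right from it to about (475,110), towards the lip at (572,117). The closed pads end at about (380-428, 360). I'll fit the rim and the bar axis precisely.

Run:
```python
from h import *
import pickle
from scipy.optimize import least_squares
s=pickle.load(open("w1.pkl","rb")); im=s["color"].astype(int)
m=((im.min(2)>110)&(im.max(2)-im.min(2)<70)).astype(np.uint8); m[130:]=0; m[:,:190]=0; m[:,320:]=0
n,l,st,ce=cv2.connectedComponentsWithStats(m); i=1+np.argmax(st[1:,4]); print(st[i])
mm=(l==i).astype(np.uint8)
c,_=cv2.findContours(mm,cv2.RETR_EXTERNAL,cv2.CHAIN_APPROX_NONE); c=max(c,key=len)[:,0]
P=np.array([watz(s,u,v,.092)[:2] for u,v in c])
C=np.array([.49,.153])
for _ in range(8):
    az=np.arctan2(*(P-C).T[::-1]); b=((az+np.pi)/(2*np.pi)*24).astype(int)%24
    r=np.hypot(*(P-C).T); Q=np.array([P[b==k][np.argmax(r[b==k])] for k in range(24) if (b==k).any()])
    f=least_squares(lambda x:np.hypot(*(Q-x[:2]).T)-x[2],[*C,.045],loss="soft_l1",f_scale=.001); C=f.x[:2]
print("C",C,"R",f.x[2],len(Q),np.abs(f.fun).max())
r=np.hypot(*(P-C).T); az=np.arctan2(*(P-C).T[::-1])
ph=np.angle(np.sum((r-r.mean())*np.exp(24j*az)))/24; print("rib phase deg mod 15",np.degrees(ph))
def W(u,v,z): return watz(s,u*.64,v*.64,z)
for nm,u,v,z in [("idx end",468,111,.092),("lip out top L",576,86,.094),("lip out top R",577,150,.094),("tail1",236,96,.066),("tail2",236,151,.066)]: print(nm,W(u,v,z).round(4))
for u,v,z in [(380,361,.222),(428,361,.222),(360,376,.222),(446,376,.222)]: print("tip",(W(u,v,z)-current_tcp_pos())@current_orientation())
cv2.imwrite("pics/w1tip.png",cv2.resize(s["color"][200:320,200:312,::-1],(560,600),interpolation=cv2.INTER_CUBIC))
cv2.imwrite("pics/w1nut.png",cv2.resize(s["color"][10:140,140:400,::-1],(800,400),interpolation=cv2.INTER_CUBIC))
```

```text
[ 208   24   99   96 6409]
C [0.48952442 0.15399985] R 0.044901006985914226 24 0.00021659271037362954
rib phase deg mod 15 -5.040618549274531
idx end [0.527  0.1455 0.092 ]
lip out top L [0.5955 0.1502 0.094 ]
lip out top R [0.5877 0.1115 0.094 ]
tail1 [0.3882 0.1956 0.066 ]
tail2 [0.3794 0.1595 0.066 ]
tip [-0.00767214 -0.00941191  0.0080241 ]
tip [ 0.00837648 -0.00937736  0.00802447]
tip [-0.01458323 -0.00376092  0.00802228]
tip [ 0.01462695 -0.00370075  0.00802295]
```

View pics/w1tip.png

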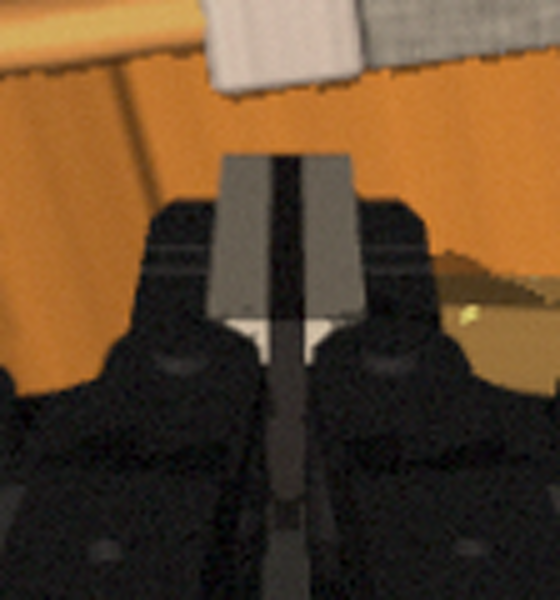

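View pics/w1nut.png

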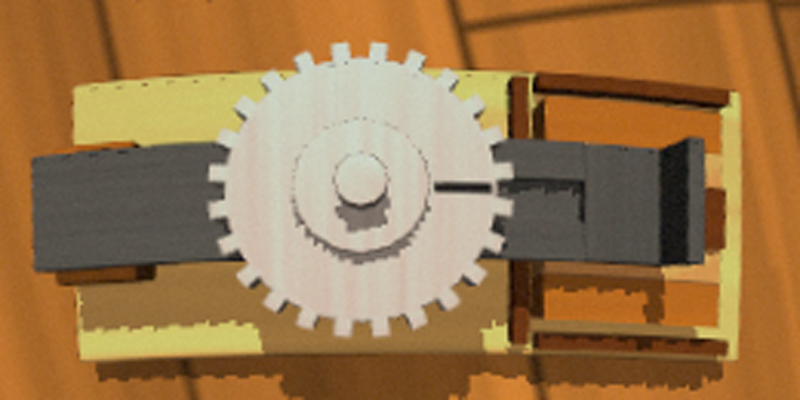

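The fit gives nut centre (0.4895, 0.1540), radius 44.9 mm (45 expected), with gaps at -12.5° + 15k. The lip is 104.7 mm from the axis (105 expected), bearing -12.7°. My plan is to wedge a pad corner into a knurl gap, yaw the tool along with the nut in strokes of about 240°, and watch the force.

```bash
cat >> h.py <<'E'
C=np.array([.48952,.15400]); A=35.; 
RC=8*np.sin(np.radians(A))+11*np.cos(np.radians(A)) # corner reach mm
def pose(th,depth,z):  # th deg; depth mm of the corner inside the 45 mm rim; z of TCP
    t=np.radians(th); r=(45-depth+RC)/1000
    return np.array([C[0]+r*np.cos(t),C[1]+r*np.sin(t),z]), Rdown(np.radians(th+90+A))
def F(): return np.asarray(current_wrist_force())
def shot(name,cam="wrist"):
    s=eyes.snapshot(cam); cv2.imwrite(f"pics/{name}.png",cv2.resize(s["color"][:,:,::-1],(800,600),interpolation=cv2.INTER_CUBIC)); return s
E
python3 - <<'E'
from h import *
th=-147.5
p,R=pose(th,-10,.17); env.movep(p,R)
p,R=pose(th,-10,.085); env.move_linear(p,.12,rot=R)
b=F(); np.save("bias.npy",b); print("bias",b,current_t())
for d in (-4,-2,-1,0,.7,1.4,2.0):
    p,R=pose(th,d,.085); env.move_linear(p,.04,rot=R)
    f=F()-b; print(d,f.round(2),(np.array(current_tcp_pos())-p).round(4)); 
    if np.hypot(*f[:2])>8: break
shot("w2"); print(current_t())
E
```

```text
bias [0.99173023 0.06923268 0.31688777] 4.25
-4 [-1.31 -0.01  0.09] [0.0009 0.0004 0.0006]
-2 [-1.81  0.27 -0.16] [0.0001 0.0001 0.0001]
-1 [-0.99 -0.11 -1.  ] [ 0.  0. -0.]
0 [-1.    0.51 -0.25] [ 0.  0. -0.]
0.7 [-0.5  -0.92  0.36] [-0.0001  0.     -0.    ]
1.4 [-1.65 -0.71 -0.77] [-0.0004 -0.0002 -0.0001]
2.0 [-3.69 -1.67  1.15] [-0.0007 -0.0004 -0.0002]
6.1
```

View pics/w2.png

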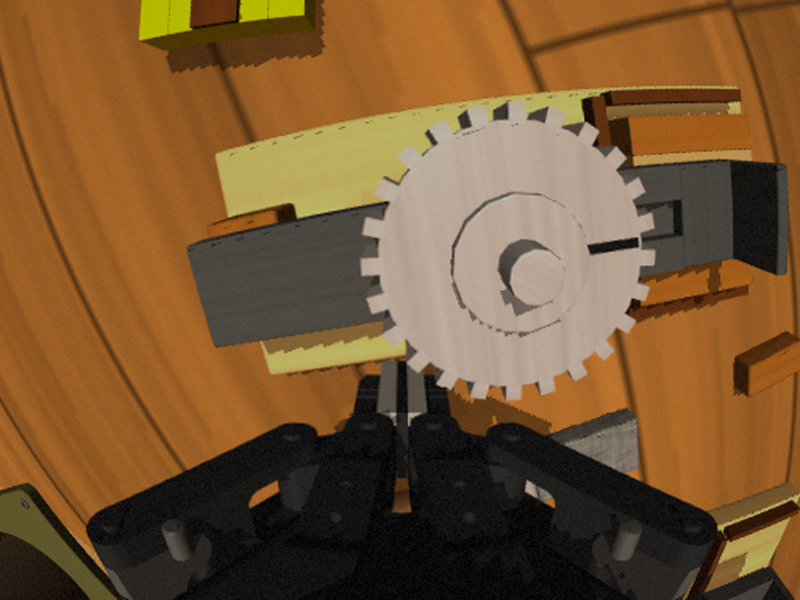

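The picture shows the closed pads against the knurl at about (410,360), with the index line at about (612,247). Contact is about 4 N and the arm is compliant. I'll try a short test stroke.

```bash
cat >> h.py <<'E'
def stroke(th0,th1,turn0,depth=2.2,step=10,spd=.05,cap=20):
    b=np.load("bias.npy"); out=[]; th=th0
    while th<th1-1e-6:
        th=min(th+step,th1)
        p,R=pose(th,depth,.085+.005*(turn0+(th-th0)/360)); env.move_linear(p,spd,rot=R)
        f=F()-b; t=np.radians(th); er=np.array([np.cos(t),np.sin(t)]); et=np.array([-er[1],er[0]])
        out.append((round(th),round(f[:2]@er,1),round(f[:2]@et,1),round(f[2],1)))
        if np.linalg.norm(f)>cap: print("CAP"); break
    print("th,Fr,Ft,Fz",out); return th
E
python3 - <<'E'
from h import *
stroke(-147.5,-107.5,0); print(current_t()); shot("w3")
E
```

```text
th,Fr,Ft,Fz [(-138, np.float64(3.0), np.float64(-0.6), np.float64(-0.8)), (-128, np.float64(3.1), np.float64(-0.3), np.float64(-1.5)), (-118, np.float64(3.4), np.float64(-0.9), np.float64(-2.2)), (-108, np.float64(3.8), np.float64(-1.3), np.float64(-2.3))]
7.5
```

View pics/w3.png

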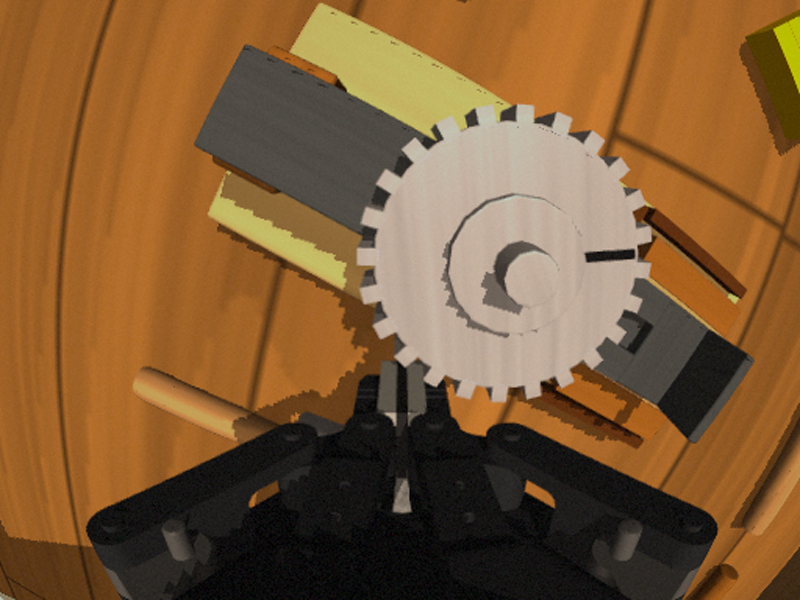

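The nut follows: the index stays at about (610,255) in the tool-fixed view. I'll continue this stroke to 142.5° with a camera angle readout.

```bash
cat >> h.py <<'E'
def nutangle(s,turns):
    z=.092+.005*turns; g=s["color"].astype(float).mean(2); az=np.radians(np.arange(0,360,.5)); sc=[]
    for a in az:
        v=[]
        for r in np.arange(.026,.038,.001):
            u,w=wproj(s,[C[0]+r*np.cos(a),C[1]+r*np.sin(a),z]); u,w=int(round(u)),int(round(w))
            v.append(g[w,u] if 0<=w<384 and 0<=u<512 else 255)
        sc.append(np.mean(v))
    sc=np.array(sc); k=np.argmin(sc); m=sc<(sc.min()+40)
    a=np.angle(np.exp(1j*az[m]).mean()); return np.degrees(a)+12.6, sc.min()
E
python3 - <<'E'
from h import *
s=eyes.snapshot("wrist"); print(nutangle(s,.11))
stroke(-107.5,142.5,40/360.,depth=2.4,step=12.5,spd=.06); print(current_t()); s=shot("w4"); print(nutangle(s,.8),current_joint_pos().round(2))
E
```

```text
(np.float64(35.6), np.float64(22.166666666666668))
th,Fr,Ft,Fz [(-95, np.float64(4.4), np.float64(-0.1), np.float64(-2.0)), (-82, np.float64(5.1), np.float64(-1.0), np.float64(-3.4)), (-70, np.float64(4.9), np.float64(0.3), np.float64(-3.5)), (-58, np.float64(4.9), np.float64(-0.2), np.float64(-4.6)), (-45, np.float64(3.5), np.float64(0.8), np.float64(-4.0)), (-32, np.float64(4.1), np.float64(-0.2), np.float64(-3.9)), (-20, np.float64(4.8), np.float64(0.8), np.float64(-3.6)), (-8, np.float64(3.8), np.float64(1.2), np.float64(-3.3)), (5, np.float64(4.6), np.float64(0.3), np.float64(-2.9)), (18, np.float64(3.0), np.float64(1.1), np.float64(-1.9)), (30, np.float64(3.0), np.float64(2.1), np.float64(-0.6)), (42, np.float64(2.3), np.float64(1.6), np.float64(-0.2)), (55, np.float64(1.0), np.float64(1.7), np.float64(0.7)), (68, np.float64(2.2), np.float64(1.0), np.float64(2.3)), (80, np.float64(1.4), np.float64(1.3), np.float64(1.6)), (92, np.float64(2.1), np.float64(2.0), np.float64(0.2)), (105, np.float64(1.6), np.float64(0.7), np.float64(0.6)), (118, np.float64(0.9), np.float64(1.4), np.float64(0.5)), (130, np.float64(1.3), np.float64(1.6), np.float64(0.6)), (142, np.float64(1.6), np.float64(-0.9), np.float64(0.1))]
14.9333
(np.float64(-74.65), np.float64(23.41666666666667)) [ 0.4   0.31 -0.5   0.77 -0.   -2.69]
```

View pics/w4.png

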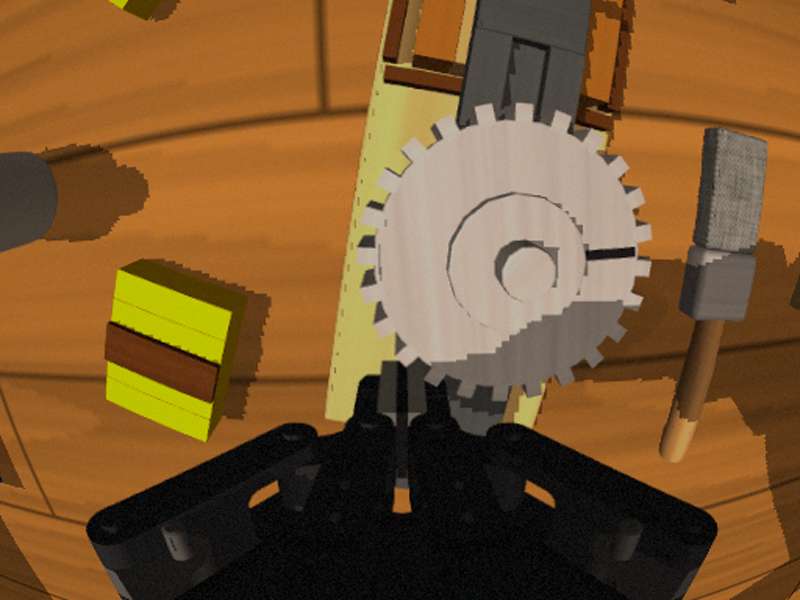

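Camera reads -74.7°, i.e. 285° of loosening against 290° swept, so no slip. Return and second stroke.

```bash
cat >> h.py <<'E'
def engage(th_from,th,turn):
    z=.085+.005*turn
    p,R=pose(th_from,-10,z); env.move_linear(p,.08,rot=R)
    p,R=pose(th_from,-12,.165); env.move_linear(p,.2,rot=R)
    s=eyes.snapshot("wrist"); a=nutangle(s,turn)[0]; print("nut angle mod 360",a, "exp",turn*360%360)
    g=(a-12.6)%15; th=round((th-g)/15)*15+g; print("engage at",th)
    p,R=pose(th,-12,.165); env.movep(p,R)
    p,R=pose(th,-10,z); env.move_linear(p,.15,rot=R)
    env.hold(.2); b=F(); np.save("bias.npy",b)
    for d in (-2,0,1.2,2.2):
        p,R=pose(th,d,z); env.move_linear(p,.05,rot=R); f=F()-b; print(d,f.round(1))
        if np.linalg.norm(f)>15: print("CAP"); break
    return th
E
python3 - <<'E'
from h import *
th=engage(142.5,-147.25,285.4/360); print(current_t())
th=stroke(th,142.5,285.4/360,depth=2.5,step=14.5,spd=.07); print(current_t()); s=shot("w5"); print(nutangle(s,572/360))
E
```

```text
nut angle mod 360 -74.65 exp 285.4
engage at -147.25
-2 [-0.   0.5  0. ]
0 [-0.8  0.2  0.3]
1.2 [-0.7 -0.3  0.1]
2.2 [-3.5 -2.1  1.3]
21.8333
th,Fr,Ft,Fz [(-133, np.float64(2.9), np.float64(-0.6), np.float64(-1.2)), (-118, np.float64(4.0), np.float64(0.5), np.float64(-1.7)), (-104, np.float64(5.5), np.float64(0.4), np.float64(-2.3)), (-89, np.float64(4.4), np.float64(0.7), np.float64(-3.0)), (-75, np.float64(5.1), np.float64(0.8), np.float64(-3.9)), (-60, np.float64(5.1), np.float64(1.2), np.float64(-5.0)), (-46, np.float64(5.0), np.float64(0.6), np.float64(-4.5)), (-31, np.float64(4.5), np.float64(1.7), np.float64(-4.1)), (-17, np.float64(4.4), np.float64(0.8), np.float64(-3.9)), (-2, np.float64(4.2), np.float64(2.2), np.float64(-2.4)), (12, np.float64(4.4), np.float64(1.9), np.float64(-1.4)), (27, np.float64(4.3), np.float64(0.6), np.float64(-1.9)), (41, np.float64(3.4), np.float64(1.6), np.float64(-0.0)), (56, np.float64(3.0), np.float64(1.5), np.float64(1.6)), (70, np.float64(2.7), np.float64(0.8), np.float64(2.3)), (85, np.float64(2.7), np.float64(1.7), np.float64(2.3)), (99, np.float64(2.0), np.float64(1.5), np.float64(1.7)), (114, np.float64(1.6), np.float64(-0.1), np.float64(1.3)), (128, np.float64(0.7), np.float64(-0.2), np.float64(0.3)), (142, np.float64(1.0), np.float64(0.2), np.float64(0.3))]
29.8333
(np.float64(-149.65), np.float64(15.055555555555555))
```

View pics/w5.png

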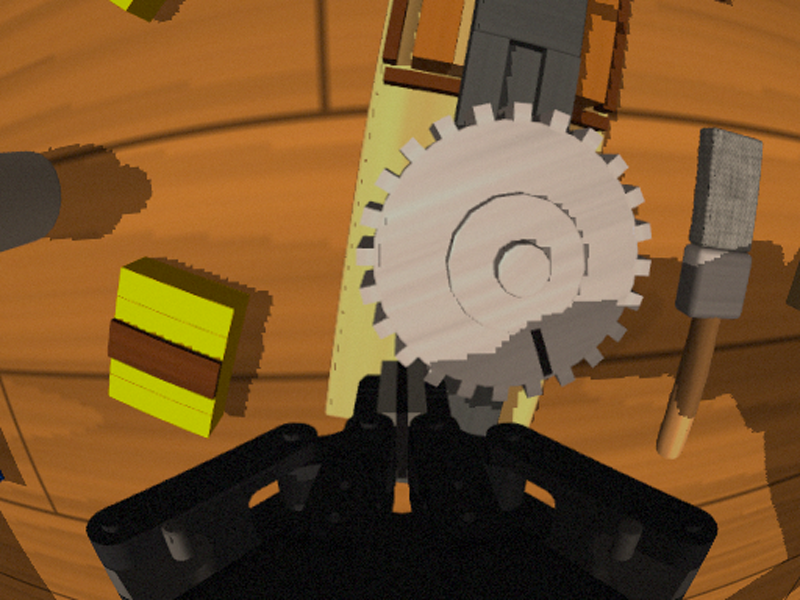

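-149.65° means 570.35° total (another 285°, no slip). The last stroke needs 149.65° plus about 4.7° of lag.

Run:
```python
from h import *
T=570.35/360
th=engage(142.5,-147.25,T); print(current_t())
e=th+154.3
th=stroke(th,e,T,depth=2.5,step=14.1,spd=.07); print(current_t()); s=eyes.snapshot("wrist"); print(nutangle(s,2),"th",th)
p,R=pose(th,-10,.095); env.move_linear(p,.08,rot=R)
p,R=pose(th,-12,.165); env.move_linear(p,.2,rot=R)
s=shot("w6"); print(nutangle(s,2),current_t())
```

```text
nut angle mod 360 -149.65 exp 210.35000000000002
engage at -147.25
-2 [-0.9  0.7  0.5]
0 [-0.6 -0.3  0.6]
1.2 [-1.8 -0.5  1.3]
2.2 [-3.5 -2.4  1.5]
36.6833
th,Fr,Ft,Fz [(-133, np.float64(2.5), np.float64(1.2), np.float64(0.1)), (-119, np.float64(3.5), np.float64(-0.4), np.float64(-0.7)), (-105, np.float64(5.8), np.float64(0.8), np.float64(-0.8)), (-91, np.float64(4.9), np.float64(-1.3), np.float64(-3.0)), (-77, np.float64(5.5), np.float64(0.2), np.float64(-3.2)), (-63, np.float64(4.7), np.float64(-0.0), np.float64(-3.5)), (-49, np.float64(4.6), np.float64(0.2), np.float64(-3.0)), (-34, np.float64(4.0), np.float64(1.1), np.float64(-3.4)), (-20, np.float64(4.5), np.float64(0.9), np.float64(-3.7)), (-6, np.float64(3.8), np.float64(0.7), np.float64(-3.7)), (7, np.float64(3.7), np.float64(1.7), np.float64(-2.6))]
41.0667
(np.float64(1.0999999999999925), np.float64(14.47222222222222)) th 7.050000000000011
(np.float64(1.3499999999999925), np.float64(40.05555555555555)) 41.975
```

View pics/w6.png

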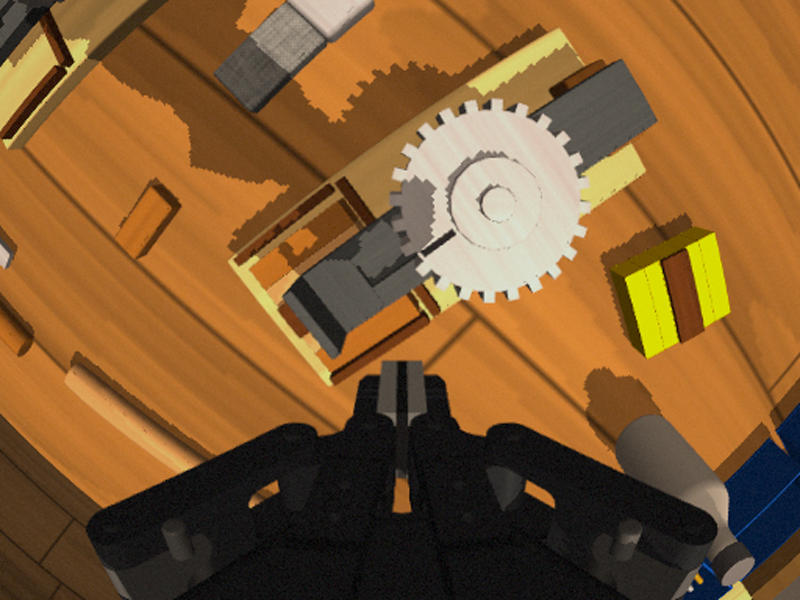

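Index at about (435,245) points back at the lip: 721° total. Now I push the lip with the pads' narrow face.

Run:
```python
from h import *
a=np.radians(-12.65); u=np.array([np.cos(a),np.sin(a)]); R=Rdown(a+np.pi/2)
P=lambda x,z: np.array([*(C+u*(.105+.011+x)),z])
env.movep(P(.018,.165),R); env.move_linear(P(.018,.084),.12,rot=R)
env.hold(.2); b=F(); print(current_t())
x=.004; env.move_linear(P(x,.084),.06,rot=R)
while x>-.049:
    x-=.004 if x>-.040 else .0015
    env.move_linear(P(x,.084),.05,rot=R); f=(F()-b); fa=f[:2]@u
    px=(np.array(current_tcp_pos())[:2]-C)@u-.116
    print(round(x,4),round(px,4),round(fa,1),f.round(1))
    if np.linalg.norm(f)>15: break
print(current_t()); shot("w7")
```

```text
43.8417
0.0 -0.0001 -1.7 [-1.8 -0.4 -0.7]
-0.004 -0.004 -0.5 [-0.6 -0.1 -0.9]
-0.008 -0.0083 0.2 [ 0.1 -0.4  0.7]
-0.012 -0.0125 0.1 [0.4 1.  0.6]
-0.016 -0.0166 -0.0 [-0.  -0.1  0.1]
-0.02 -0.0206 -1.0 [-1.2 -0.8  0.2]
-0.024 -0.0246 0.2 [ 0.2  0.1 -0. ]
-0.028 -0.0286 0.4 [ 0.3 -0.1  0.3]
-0.032 -0.0326 -0.1 [0.  0.5 0.8]
-0.036 -0.0366 -0.3 [-0.2  0.3  0.8]
-0.04 -0.0405 -0.7 [-0.8 -0.5 -0.9]
-0.0415 -0.0416 1.1 [ 1.  -0.3  0.7]
-0.043 -0.0431 1.2 [ 0.9 -1.3 -1.2]
-0.0445 -0.0446 0.2 [ 0.1 -0.3 -0.8]
-0.046 -0.0447 4.3 [ 4.1 -1.5 -2.6]
-0.0475 -0.0447 7.9 [ 7.7 -1.9 -5.6]
-0.049 -0.0448 9.7 [ 9.1 -3.7 -6.5]
48.475
```

View pics/w7.png

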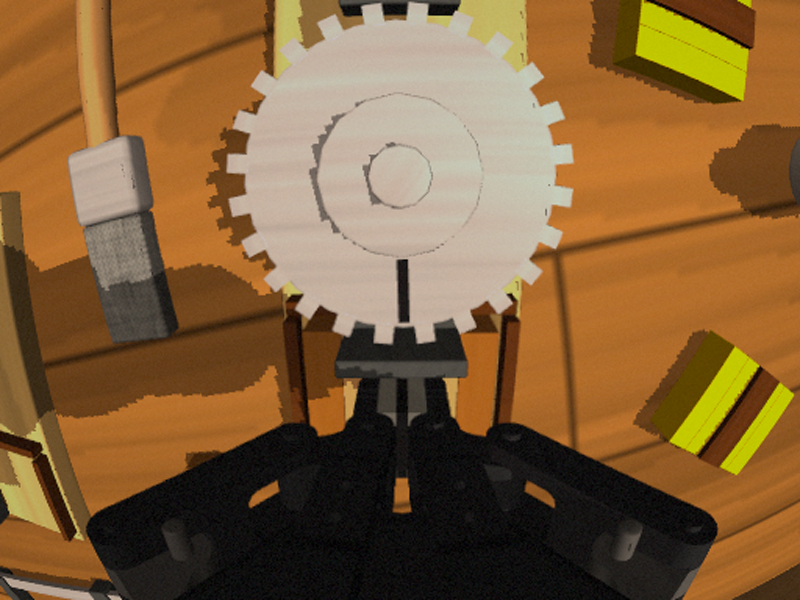

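The bar met its stop at 44.7 mm, where the force rose to about 10 N. I'll back off, verify, and hand in only if the check is good.

Run:
```python
from h import *
a=np.radians(-12.65); u=np.array([np.cos(a),np.sin(a)]); R=Rdown(a+np.pi/2)
P=lambda x,z: np.array([*(C+u*(.105+.011+x)),z])
env.move_linear(P(-.02,.084),.06,rot=R); env.move_linear(P(-.02,.20),.15,rot=R)
s=shot("w8"); print(nutangle(s,2)); 
for w in (.0595,.0605): print(np.array(wproj(s,[*(C+u*w),.094]))*800/512)
s=eyes.snapshot("scene"); cv2.imwrite("pics/s8.png",cv2.resize(s["color"][100:260,200:370,::-1],(637,600),interpolation=cv2.INTER_CUBIC)); print(current_t())
```

```text
(np.float64(1.8499999999999908), np.float64(33.166666666666664))
[401.17140126 236.85650688]
[401.17325992 238.75129937]
50.1833
```

View pics/w8.png

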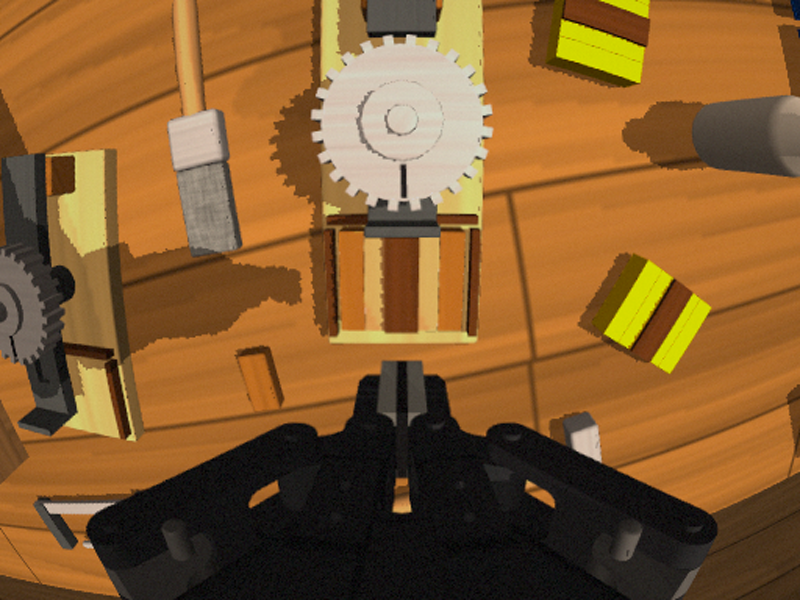

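View pics/s8.png

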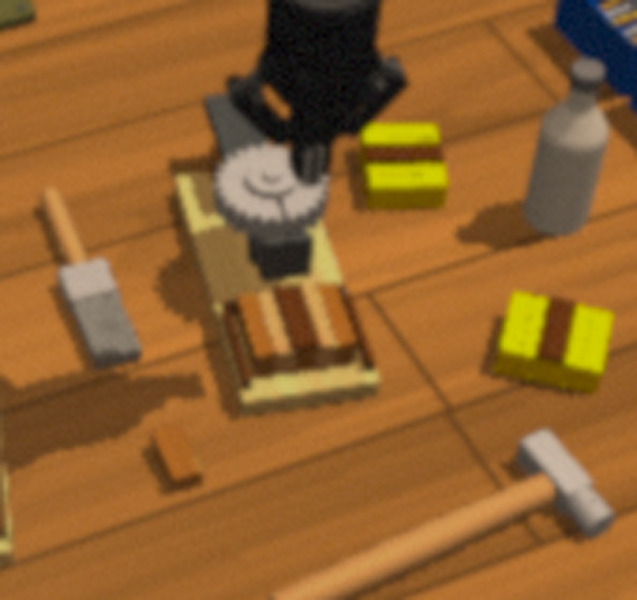

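The glue-up is uncovered in its nest (about (400,285)). The lip edge is at row 237, as predicted for fully back. The index is at +1.9°, i.e. about two turns, and the robot touches nothing.

Run:
```python
from h import *
env.hand_in(); print(current_t())
```

```text
the job is handed in; nothing more can be done
the job is handed in; nothing more can be done
```

I loosened the nut on the jig holding the glue-up by two turns, pushed its strap bar fully back, and handed the job in at about 50 s. The hand-in gave no verdict.

- **Nut:** I turned it with a closed fingertip corner in the knurl, in three strokes. The camera read 285°, then 570°, then about 721° in total. The last look, after the bar push, read 722°, within reading error. Forces were about 3–7 N and the finger did not slip.
- **Bar:** I pushed the lip until the bar met its stop at 44.7 mm of travel, where the force rose to about 10 N. In the final picture the lip edge is where it should be for fully back.
- **Glue-up and the rest:** The glue-up lies uncovered in its nest. The empty jig and the other things in view looked as they were before. I judged that from the pictures and did not measure their positions.
- **Robot:** It stood clear of everything when I handed in, and no check failed or disagreed.

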